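# Hang the washing basket on the drain stand by its bail

### The job

Swing the washing basket's folded bail upright while the basket stays standing where it is on the bench, then carry the basket by the bail and hang it on the drain stand's two-pronged hook, the crossbar lying in the bottom of both prongs. The hook's height is set differently each time, so lower the basket gently until you feel the hook take its weight before letting go: do not drop it, knock it against the stand or force it down, do not tip the basket, and leave the other things alone.

Things in the scene. Friction and masses are not known exactly. Their poses are not given: they have to be found in the camera images.
- basket: loose steel washing basket, 110 mm (its x) by 130 mm (its y), 60 mm high, with twelve small gears fixed in it; about 0.4 to 0.8 kg in all, heaviest low and in the middle. Origin: centre of its underside, z up. Its swing bail starts folded down towards its -x side, which roughly faces the robot.
- basket_pivot (a point): middle of the bail's pivot line, which runs along the basket's y, 62 mm above the underside and midway along x; axes as the basket's. Once lifted, the basket can swing about these pivots.
- bail (a joint): angle (rad) of the swing bail, a U of steel rod: 0 = level, pointing to the basket's -x; 1.571 = straight up; hard stop at 1.8. Starts at 0.15 to 0.45. The pivots are stiff enough (0.035 N m) for the bail to stay where it is left. Its side arms (6 mm rod) are at y = -69 and +69 mm.
- bail_mid (a point): middle of the bail's straight crossbar: steel tube 10 mm in diameter, 116 mm long, along the basket's y, 115 mm from the pivot line. Folded, it sticks out about 45 to 60 mm beyond the basket's -x wall, with free space below and in front. The axes turn with the bail; its y stays along the bar.
- stand: drain stand fixed to the bench: grey base plate 10 mm thick, 160 mm wide, from -80 to +120 mm in its x, and a square 22 mm column 275 mm high at x = +95 mm. Origin on the bench straight below the hook's seat; z up; -x side roughly faces the robot. A dark block (34 x 90 x 26 mm) clamped on the column carries the two-pronged hook.
- prongs (a point): point on the base plate's top, 10 mm above the stand's origin, same axes. Above it hang two like 8 mm round prongs at y = -32 and +32 mm, running to -x from the block: nearly level to x = +28 mm, down 18 mm into a V with its bottom (the seat) at x = 0, up 28 mm to the tips at x = -28 mm (rod centre lines).
- under_seat (a point): same point as the stand's origin. The clamped height of the hook differs every time and is NOT measured: the seated crossbar's centre lies anywhere from 220 to 270 mm above the bench, the tips at most 24 mm above that centre and the undersides of the prongs at most 17 mm below it. Find it by feel or by eye. The clamp does not give way.
- table: grey bench top, its upper face at z = 0, fixed
- gear_loose: bystander, to be left where it is: loose steel spur gear, 54 mm across, 22 mm thick, lying between basket and stand; origin centre of underside
- gear_stack: bystander, to be left where it is: stack of three steel gears in one piece, 60 mm across, 46 mm high; origin centre of underside
- shaft: bystander, to be left where it is: upright stepped steel shaft, 36 mm across at the foot, 95 mm high; origin centre of underside
- brush: bystander, to be left where it is: hand brush lying on the bench, handle along its -x; origin under its middle
- wrench: bystander, to be left where it is: steel wrench lying on the bench nearest the robot, handle along its -x; origin under its middle
- bottle: bystander, to be left where it is: white plastic bottle, 60 mm across, 130 mm high; origin centre of underside
- spacer: bystander, to be left where it is: dark steel flanged spacer, 56 mm across, 30 mm high; origin centre of underside

How it is judged:
By the outcome, as a careful person would: the job done as asked, in the order asked, and still so for the second after the job is handed in, with the robot touching nothing.
It also fails if it takes over 72 s, if anything falls off the work surface, if the arm or the gripper's body presses on something with over 40 N, if the wrist force passes 120 N, or if a joint passes its speed limit or range.

### The arm

A 7-joint arm with a two-finger parallel gripper is mounted at the origin on the work surface. World frame = base frame: x ahead of the robot, y to its left, z up, the work surface at z = 0. Lengths are in mm, angles in rad, forces in N, time in s.
With the tool pointing down it reaches from about 425 to 875 mm from the base axis. Payload 9.9 kg.
Tool frame: the origin (TCP) lies at the very end of the fingers, on their centre line; the grasp point (between the pads) lies 19 mm behind it; z points along the fingers, y is the line along which they close (so a half turn about z gives the same grasp; the last joint's range is limited). The gripper opens to 85 mm and grips with 20 to 120 N. Pads are 22 mm wide; open, the fingers measure 114 mm over their backs; the gripper's body (76 mm by 85 mm) begins 54 mm behind the grasp point. The pads swing forward as they close: fully open they stand 13 mm farther back than shut.
Start: joints at [1.178, 0.576, 0.025, 1.437, -0.015, 1.129, -0.057], TCP at [205.147, -643.073, 231.289] pointing down, gripper open.
Joint ranges: [-2.76, 2.76], [-0.34, 2.15], [-1.52, 1.57], [0.19, 2.46], [-1.09, 4.23], [0.17, 1.99], [-2.82, 2.82]. Speed limits (rad/s): [2.22, 2.22, 3.01, 3.01, 3.14, 3.14, 3.14].

### API

Orientations are given as a unit quaternion [x, y, z, w].
In Python, from plant import observe, optics, ticket gives the robot as it stands.
- The arm moves only by the tool nudge_tcp, called after ">>>" as a command line: name --argument value ..., lists and objects as JSON in quotes. Schema: {"type":"object","properties":{"segments":{"type":"object","properties":{"ticks":{"type":"array","items":{"type":"array","items":{"type":"number"},"minItems":7,"maxItems":7},"minItems":1,"maxItems":10}},"additionalProperties":false,"required":["ticks"]},"squeeze":{"type":"number"},"only":{"type":"string"},"quiet":{"type":"boolean"},"lines":{"type":"string"}},"required":["segments"],"additionalProperties":false}. segments is an object whose key "ticks" holds a list of rows, 1 to 10 of them, each of 7 numbers: dx, dy, dz in mm, then a rotation vector rx, ry, rz in rad, then the finger opening in mm; each row shifts and turns the commanded pose from where the row before left it, along the tool's axes as they then stand; what a row does not reach is not made up. A row lasts 1/12 s, in which the tool goes at most 41.7 mm and 0.125 rad, less where a joint would pass 70% of its speed; a pose out of reach is approached as far as the arm can. The fingers move at their own pace and stop on an object; squeeze is the grip in N (left out, the last holds). Time passes only in rows, so rows that do not move let the fingers close. The tool returns the time, the measured TCP pose, the force, the opening and the grip force at its end. only (a regular expression) keeps the lines of the reply that match it, lines (a string "A,B") keeps lines A to B, and quiet returns only ok. Input that does not fit is refused with a message, and nothing moves.
- observe(): the state, without advancing time (a new reading comes with each control period).
- optics.read_camera(name): name is "scene" or "top" or "wrist"; returns the picture (400x640x3 uint8, red, green, blue); there is no depth.
- optics.camera_params(name): a dict with "fx", "fy", "cx", "cy" (pixels), "camera_from_world" (4x4, takes a point from world to camera coordinates); the wrist camera has in their place "tool_from_camera" (4x4, takes a point from camera to tool coordinates, whose origin is the TCP and whose axes are the flange's). Camera axes: x right, y down, z forward; pixel columns grow to the right and rows downward; lengths in mm; the calibration is good to about 2 mm. The wrist camera is an equidistant fisheye: a pixel r from the principal point sees the ray r / f radians off the axis. A picture is of the moment at which its call begins: read the wrist's pose just before it. camera_params takes no time and is no camera call.
- ticket.finish_job(): hands the job in; it is judged then, once.
The state is a dict: "time": time; "qpos": joint angles; "joint_velocities": joint speeds; "tau": joint torques, N m; "tool_pos": TCP position; "ee_rot": TCP orientation; "wrist_force": force on the tool from outside, world axes, zero at the start; "ft_torque": the same for the moment, N m; "opening": finger opening in mm; "grasp_force": force on a finger pad.
Only numpy, scipy, OpenCV 4.12 (cv2) and the standard library are available. Lean on these libraries where they do the work, as an engineer would, in place of code of your own. Each camera call takes 0.05 s, during which the arm holds its last target. There are 200 camera calls.

## Working session

There is one attempt and no reset: what is moved stays moved. The work goes in short steps, Python scripts to look and compute and a tool call to move; the robot and the scene stay as the last step left them, time stands still between calls to the robot, and variables do not carry over. Pictures are saved under pics/ and viewed, at most 10 in all, crops included, and the job is handed in when it is done.

```bash
ls; mkdir -p pics
```

Run:
```python
from plant import observe, optics
import cv2
s=observe(); print(s)
for n in("scene","top","wrist"):
    im=optics.read_camera(n); cv2.imwrite(f"pics/{n}0.png",im[:,:,::-1])
    p=optics.camera_params(n); print(n,p)
```

```text
pics
{'time': 0.0, 'qpos': array([ 1.17820589,  0.5764789 ,  0.02481189,  1.43790826, -0.01501478,
        1.12903649, -0.05650231]), 'joint_velocities': array([ 0.00101326, -0.00017464, -0.00037685, -0.00024555, -0.00043064,
        0.00047585,  0.00051658]), 'tau': array([-2.17668476e-04, -7.65763807e+01,  2.24967197e+00, -2.85961246e+01,
        1.49890292e-02,  1.27517490e-02, -1.04020617e-05]), 'tool_pos': array([ 205.02263149, -642.62128055,  230.47762582]), 'ee_rot': array([ 9.88100347e-01,  1.53808406e-01, -1.53179071e-04, -8.09312160e-04]), 'wrist_force': array([0.49296868, 1.06341186, 0.39523121]), 'ft_torque': array([0.01397722, 0.05168243, 0.00909771]), 'grasp_force': 0.0, 'opening': 85.36847381810848}
scene {'fx': 486.58965670598656, 'fy': 486.58965670598656, 'cx': 316.39859978058666, 'cy': 204.71581132480338, 'camera_from_world': array([[-5.68214030e-01,  8.22878835e-01, -1.79986354e-03,
         3.03909893e+02],
       [ 5.53095876e-01,  3.80302263e-01, -7.41252414e-01,
        -2.55103483e+02],
       [-6.09276430e-01, -4.22185518e-01, -6.71223971e-01,
         1.8201
[... 340 characters left out ...]
11914962e-03, -1.34250689e-01,
         5.52583200e+02],
       [ 1.34271169e-01, -7.70321833e-03, -9.90914685e-01,
         1.50740327e+03],
       [ 0.00000000e+00,  0.00000000e+00,  0.00000000e+00,
         1.00000000e+00]])}
wrist {'fx': 309.70691628693146, 'fy': 309.70691628693146, 'cx': 319.78209012966016, 'cy': 194.7339944574357, 'tool_from_camera': array([[ 4.24464951e-04, -9.53487874e-01, -3.01431076e-01,
         7.81544804e+01],
       [ 9.99999898e-01,  4.51554255e-04, -2.01923416e-05,
         3.77275916e-01],
       [ 1.55365638e-04, -3.01431037e-01,  9.53487968e-01,
        -1.43066731e+02],
       [ 0.00000000e+00,  0.00000000e+00,  0.00000000e+00,
         1.00000000e+00]])}
```

View pics/top0.png

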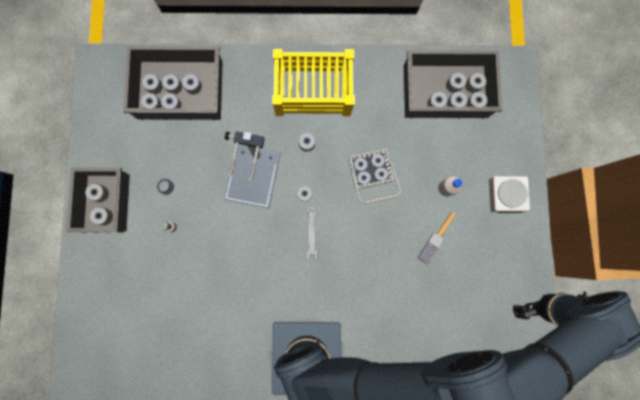

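View pics/scene0.png

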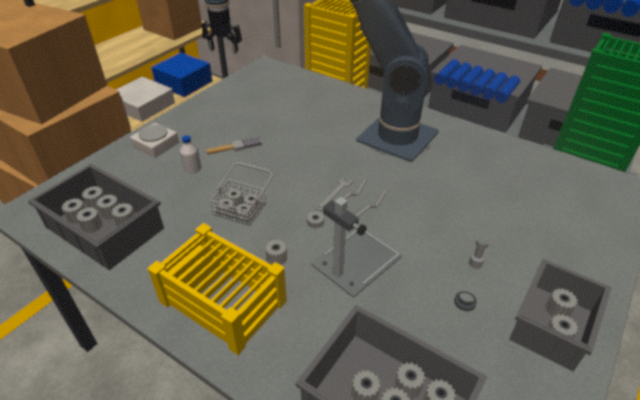

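The top view shows the basket at about px (373,168) with its folded bail ending near (380,198). The stand plate is at (252,180) and its column and block at (245,138). The loose gear is at (305,193). I'll enlarge both.

Run:
```python
import cv2,numpy as np
a=cv2.imread("pics/top0.png")[122:217,218:412]; a=cv2.resize(a,None,fx=4,fy=4,interpolation=cv2.INTER_CUBIC)
cv2.imwrite("pics/topc.png",a)
b=cv2.imread("pics/scene0.png")[150:297,205:405]; b=cv2.resize(b,None,fx=4,fy=4,interpolation=cv2.INTER_CUBIC)
cv2.imwrite("pics/scenec.png",b)
```

```text
(no output)
```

View pics/topc.png

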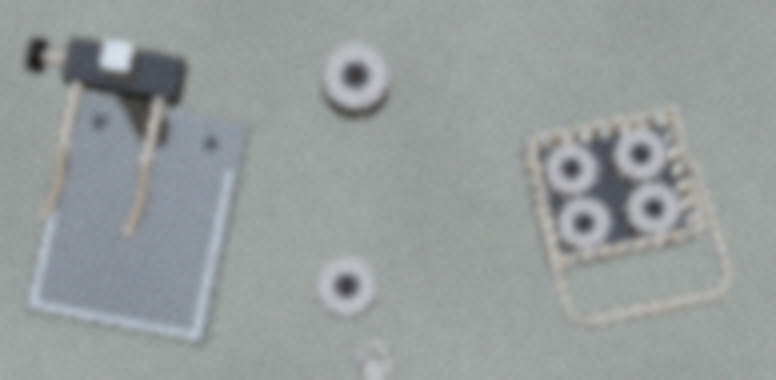

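View pics/scenec.png

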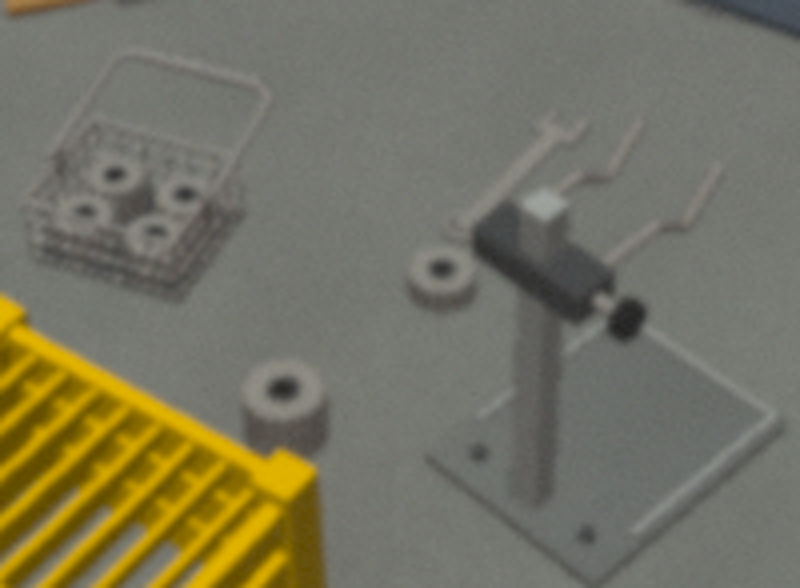

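The top crop shows the basket rim corners at about (530,140), (675,108), (700,228) and (563,258), and the bail bar from (583,322) to (722,295). The plate's front corners are at (32,305) and (200,338), and its back right corner at (250,125). In the scene crop the V bottoms are at (603,178) and (685,226), the tips at (640,120) and (720,165), and the bail bar runs from (125,52) to (268,92).

Create h.py:
```python
import numpy as np, cv2
from plant import observe, optics
from scipy.spatial.transform import Rotation as R
def ray(name,u,v):
    p=optics.camera_params(name); M=p["camera_from_world"]
    d=np.array([(u-p["cx"])/p["fx"],(v-p["cy"])/p["fy"],1.]); Q=M[:3,:3].T
    d=Q@d; return -Q@M[:3,3], d/np.linalg.norm(d)
def wray(u,v,s):
    p=optics.camera_params("wrist"); T=p["tool_from_camera"]
    a=np.array([u-p["cx"],v-p["cy"]]);r=np.hypot(*a);th=r/p["fx"]
    d=np.array([*(a/max(r,1e-9)*np.sin(th)),np.cos(th)])
    W=R.from_quat(s["ee_rot"]).as_matrix()
    return W@T[:3,3]+s["tool_pos"], W@T[:3,:3]@d
def onz(r,z): return r[0]+r[1]*(z-r[0][2])/r[1][2]
def tri(*rs):
    A=sum(np.eye(3)-np.outer(d,d) for o,d in rs); b=sum((np.eye(3)-np.outer(d,d))@o for o,d in rs)
    x=np.linalg.solve(A,b); return x,[np.linalg.norm((np.eye(3)-np.outer(d,d))@(x-o)) for o,d in rs]
```

Run:
```python
from h import *
np.set_printoptions(precision=1,suppress=True)
T=lambda u,v:ray("top",218+(u+.5)/4-.5,122+(v+.5)/4-.5)
S=lambda u,v:ray("scene",205+(u+.5)/4-.5,150+(v+.5)/4-.5)
print("rim",[onz(T(*c),60)[:2] for c in[(530,140),(675,108),(700,228),(563,258)]])
print("bar L",tri(T(580,322),S(265,92)),"R",tri(T(724,294),S(127,53)))
print("bar mid",tri(T(653,308),S(197,70)))
for c in[(32,305),(200,338),(250,125)]: print("plate",onz(T(*c),10))
for c in[(780,425),(595,585),(428,458)]: print("plateS",onz(S(*c),10))
print("tip",tri(T(128,233),S(640,120)),tri(T(47,213),S(720,165)))
for n,c in(("seatR",(600,179)),("seatL",(683,226))):
  print(n,*[onz(S(*c),z) for z in(220,245,270)])
```

```text
rim [array([ 671.8, -147.7]), array([ 700.2, -272.4]), array([ 596. , -291.5]), array([ 569.9, -174.6])]
bar L (array([ 513.9, -187. ,   79.5]), [np.float64(1.3213442584503754), np.float64(1.3213442584503352)]) R (array([ 538.2, -308.1,   80.7]), [np.float64(2.269516911088363), np.float64(2.269516911088401)])
bar mid (array([ 525.3, -247.2,   82.2]), [np.float64(0.9234034227295698), np.float64(0.9234034227294612)])
plate [534.4 282.6  10. ]
plate [506.  136.1  10. ]
plate [695.2  94.7  10. ]
plateS [537.7 285.7  10. ]
plateS [729.7 251.2  10. ]
plateS [702.5  99.8  10. ]
tip (array([560.3, 169.1, 247. ]), [np.float64(1.2234381416961617), np.float64(1.2234381416960876)]) (array([573.7, 231.4, 248.9]), [np.float64(1.18489084254096), np.float64(1.1848908425410007)])
seatR [597.1 161.9 220. ] [622.5 175.8 245. ] [647.9 189.8 270. ]
seatL [606.  227.4 220. ] [631.1 239.4 245. ] [656.2 251.3 270. ]
```

Bar middle is about (525,-247,81), basket pivot about (634,-221,62) with yaw about 0.215. The seat origin is about (597,195) with yaw about -0.195, and the seated bar's centre at z of about 228. Next I move near the basket and turn the tool so its x lies along the bar.

Add to h.py:
```python
def frame(yaw,tilt):  # tool x along Y, tool z tilted from down towards X
    X=np.array([np.cos(yaw),np.sin(yaw),0]);Z=np.array([0,0,1.]);Y=np.cross(Z,X)
    z=np.sin(tilt)*X-np.cos(tilt)*Z; return np.column_stack([Y,np.cross(z,Y),z])
def delta(p,yaw,tilt):
    s=observe(); W=R.from_quat(s["ee_rot"]).as_matrix(); F=frame(yaw,tilt)
    np.set_printoptions(precision=3,suppress=True)
    print("t",s["time"],"tcp",s["tool_pos"],"F",s["wrist_force"],"open",s["opening"])
    print("rot first (tool)",R.from_matrix(W.T@F).as_rotvec()," then shift in NEW axes",F.T@(np.array(p)-s["tool_pos"])," or now-axes",W.T@(np.array(p)-s["tool_pos"]))
```

```text
(no output)
```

>>> nudge_tcp --segments '{"ticks": [[29,-24,0,0,0,0,85],[29,-24,0,0,0,0,85],[29,-24,0,0,0,0,85],[29,-24,0,0,0,0,85],[29,-24,0,0,0,0,85],[29,-24,0,0,0,0,85],[29,-24,0,0,0,0,85],[29,-24,0,0,0,0,85],[29,-24,0,0,0,0,85],[29,-24,0,0,0,0,85]]}'

```text
time: 0.98
tool_pos: [409.0, -324.6, 231.3]
ee_rot: [0.988, 0.154, -0.0, -0.0]
wrist_force: [0.6, 0.7, -0.2]
opening: 84.8
grasp_force: 0.0
```

>>> nudge_tcp --segments '{"ticks": [[29,-24,0,0,0,0,85],[29,-24,0,0,0,0,85],[0,0,0,0,0,-0.123,60],[0,0,0,0,0,-0.123,60],[0,0,0,0,0,-0.123,60],[0,0,0,0,0,-0.123,60],[0,0,0,0,0,-0.123,60],[0,0,0,0,0,-0.123,60],[0,0,0,0,0,-0.123,60],[0,0,0,0,0,-0.123,60]]}'

```text
time: 1.82
tool_pos: [449.0, -262.9, 231.1]
ee_rot: [0.796, 0.605, -0.0, -0.0]
wrist_force: [-0.9, 0.7, -0.1]
opening: 60.1
grasp_force: 0.0
```

>>> nudge_tcp --segments '{"ticks": [[0,0,0,0,0,-0.123,60],[0,0,0,0,0,-0.123,60],[0,0,0,0,0,-0.123,60],[0,0,0,0,0,-0.123,60],[0,0,0,-0.1,0,0,50],[0,0,0,-0.1,0,0,50],[0,0,0,-0.1,0,0,50],[0,0,0,-0.1,0,0,50],[0,0,0,-0.1,0,0,50],[0,0,0,-0.1,0,0,50]]}'

```text
time: 2.65
tool_pos: [449.1, -262.2, 230.8]
ee_rot: [0.602, 0.748, 0.218, 0.174]
wrist_force: [1.6, 1.1, -1.7]
opening: 50.0
grasp_force: 0.0
```

Run:
```python
from h import *
F=frame(.215,.6); B=np.array([525.3,-247.2,81])
delta(B-60*F[:,2],.215,.6); print(observe()["qpos"])
s=observe(); im=optics.read_camera("wrist"); cv2.imwrite("pics/w1.png",im[:,:,::-1]); np.save("s1.npy",s)
```

```text
t 2.65 tcp [ 449.144 -262.195  230.836] F [ 1.597  1.133 -1.692] open 49.98383339879531
rot first (tool) [-0.035 -0.001 -0.   ]  then shift in NEW axes [ -1.598 -20.556 107.482]  or now-axes [ -1.74  -16.781 108.134]
[ 1.389  0.326 -0.829  2.172 -0.471  0.398  1.254]
```

View pics/w1.png

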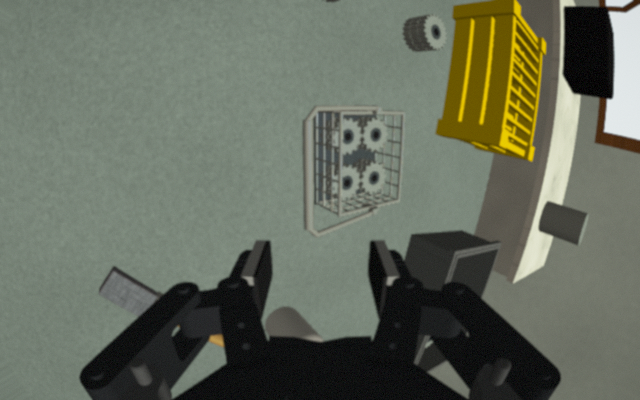

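The wrist view shows the bail bar as a straight segment from about px (309,116) to (310,228), and the basket rim's far edge at (406,112)–(402,198).

Run:
```python
from h import *
np.set_printoptions(precision=1,suppress=True)
s=np.load("s1.npy",allow_pickle=True).item()
T=lambda u,v:ray("top",218+(u+.5)/4-.5,122+(v+.5)/4-.5)
S=lambda u,v:ray("scene",205+(u+.5)/4-.5,150+(v+.5)/4-.5)
print(tri(T(653,308),S(197,70),wray(309.5,172,s)))
for z in(76,82,88,94):
  a,b=onz(wray(309,116,s),z),onz(wray(310,228,s),z); print(z,a,b,np.linalg.norm(a-b),np.arctan2(-(a-b)[0],(a-b)[1]))
print("far rim",onz(wray(406,112,s),60),onz(wray(402,198,s),60))
B=tri(T(653,308),S(197,70),wray(309.5,172,s))[0]
delta(B-60*frame(.215,.6)[:,2],.215,.6)
```

```text
(array([ 526.7, -244.2,   85.1]), [np.float64(2.971589843734155), np.float64(2.065916138527875), np.float64(3.329973665768179)])
76 [ 520.7 -184.5   76. ] [ 547.1 -305.2   76. ] 123.5695255957934 0.2155793125447882
82 [ 517.2 -185.    82. ] [ 543. -303.   82.] 120.88152643803691 0.21557931254478782
88 [ 513.6 -185.4   88. ] [ 538.9 -300.8   88. ] 118.19352728028049 0.2155793125447883
94 [ 510.1 -185.8   94. ] [ 534.8 -298.6   94. ] 115.50552812252401 0.21557931254478788
far rim [ 679.9 -146.3   60. ] [ 708.8 -267.8   60. ]
t 2.7 tcp [ 445.329 -265.002  228.882] F [-3.759  2.195 -5.041] open 49.718577828200196
rot first (tool) [-0.033 -0.    -0.007]  then shift in NEW axes [  2.955 -11.861 106.076]  or now-axes [  2.839  -8.427 106.407]
```

>>> nudge_tcp --segments '{"ticks": [[0,0,0,-0.033,0,0,40],[0.6,-2.4,21,0,0,0,40],[0.6,-2.4,21,0,0,0,40],[0.6,-2.4,21,0,0,0,40],[0.6,-2.4,21,0,0,0,40],[0.6,-2.4,21,0,0,0,40],[0,0,0,0,0,0,40],[0,0,0,0,0,0,40]]}'

```text
time: 3.37
tool_pos: [486.7, -246.9, 158.3]
ee_rot: [0.598, 0.746, 0.234, 0.178]
wrist_force: [0.3, 0.7, -0.2]
opening: 40.1
grasp_force: 0.0
```

Run:
```python
from h import *
s=observe(); np.save("s2.npy",s);im=optics.read_camera("wrist"); cv2.imwrite("pics/w2.png",im[:,:,::-1])
B=np.array([526.7,-244.3,85]);delta(B+19*frame(.2156,.6)[:,2],.2156,.6)
```

```text
t 3.4167 tcp [ 486.474 -247.286  158.627] F [ 0.117  0.063 -0.111] open 40.02763025964861
rot first (tool) [-0.004 -0.015 -0.001]  then shift in NEW axes [ -5.689  -8.614 102.315]  or now-axes [ -7.231  -8.24  102.249]
```

View pics/w2.png

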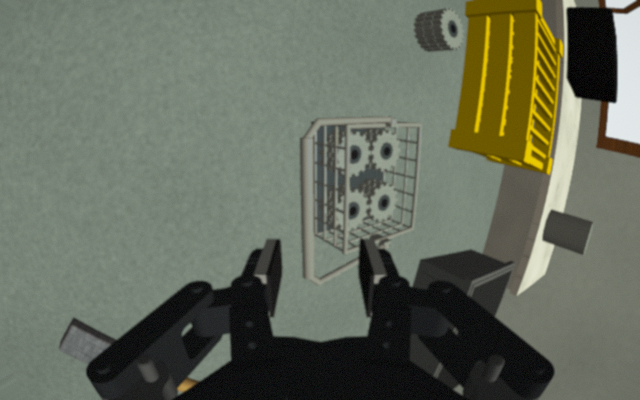

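The wrist view shows the bar from px (306,135) to (309,275), just right of the fingers' left pad.

Run:
```python
from h import *
np.set_printoptions(precision=1,suppress=True)
s1=np.load("s1.npy",allow_pickle=True).item();s2=np.load("s2.npy",allow_pickle=True).item()
T=lambda u,v:ray("top",218+(u+.5)/4-.5,122+(v+.5)/4-.5)
S=lambda u,v:ray("scene",205+(u+.5)/4-.5,150+(v+.5)/4-.5)
rs=[T(653,308),S(197,70),wray(309.5,172,s1),wray(307,205,s2)]
F=frame(.2156,0)
def pr(r):
  q=F.T@r[0];d=F.T@r[1];q[0]=d[0]=0;return q,d/np.linalg.norm(d)
X,e=tri(*[pr(r) for r in rs]) if 0 else (None,None)
P=[pr(r) for r in rs]
A=sum(np.eye(3)-np.outer(d,d) for o,d in P)+np.diag([1,0,0]);b=sum((np.eye(3)-np.outer(d,d))@o for o,d in P)
x=np.linalg.solve(A,b);print("along X,z",x[1],-x[2],[np.linalg.norm((np.eye(3)-np.outer(d,d))@(x-o)) for o,d in P])
for a,n in((rs[2],'w1'),(rs[3],'w2')):
  for z in(76,82,88): print(n,z,(F.T@onz(a,z))[1])
for z in(80,86):
  a,b=onz(wray(306,135,s2),z),onz(wray(309,275,s2),z);print(z,a,b,np.linalg.norm(a-b),(a+b)/2)
g=np.array([526.7,-244.3,85]);print((F.T@g))
```

```text
along X,z 461.88536494208677 84.91988758433861 [np.float64(2.2505258363942904), np.float64(0.9952144101707228), np.float64(1.8459104492538396), np.float64(0.01579723586803114)]
w1 76 469.2577962171158
w1 82 465.73821859011923
w1 88 462.2186409631225
w2 76 467.35927411611004
w2 82 463.6647470400812
w2 88 459.9702199640522
80 [ 516.7 -187.1   80. ] [ 543.3 -303.8   80. ] 119.72421852985497 [ 530.  -245.4   80. ]
86 [ 512.9 -187.2   86. ] [ 538.7 -300.4   86. ] 116.09271124273113 [ 525.8 -243.8   86. ]
[-351.3  462.2  -85. ]
```

>>> nudge_tcp --segments '{"ticks": [[-1,-1.4,17,0,0,0,40],[-1,-1.4,17,0,0,0,40],[-1,-1.4,17,0,0,0,40],[-1,-1.4,17,0,0,0,40],[-1,-1.4,17,0,0,0,40],[-1,-1.4,17,0,0,0,40],[0,0,0,0,0,0,30],[0,0,0,0,0,0,18],[0,0,0,0,0,0,18]]}' --squeeze 20

```text
time: 4.17
tool_pos: [537.2, -258.0, 95.6]
ee_rot: [0.597, 0.752, 0.234, 0.156]
wrist_force: [-2.8, -1.1, 0.6]
opening: 18.2
grasp_force: 1.5
```

Run:
```python
from h import *
s=observe(); np.save("s3.npy",s);im=optics.read_camera("wrist"); cv2.imwrite("pics/w3.png",im[150:350,200:440,::-1])
B=np.array([526.7,-244.3,85]);delta(B+19*frame(.2156,.6)[:,2],.2156,.6)
# arc in tool axes: increments
F=frame(.2156,.6);P=B.copy();a0=.2
X=np.array([np.cos(.2156),np.sin(.2156),0]);f=lambda a:115*(-np.cos(a)*X+np.sin(a)*np.array([0,0,1]))
aa=np.linspace(.2,1.6,21)
for i in range(20): print(np.round(F.T@(f(aa[i+1])-f(aa[i])),1))
```

```text
t 4.2167 tcp [ 537.284 -257.992   95.824] F [-3.063 -1.138  0.726] open 18.123207597145548
rot first (tool) [-0.033 -0.052 -0.002]  then shift in NEW axes [ 15.639 -12.227  23.749]  or now-axes [ 14.355 -11.465  24.912]
[ 0.   6.  -5.4]
[ 0.   6.3 -5. ]
[-0.   6.7 -4.5]
[-0.  7. -4.]
[-0.   7.2 -3.5]
[-0.   7.5 -3. ]
[ 0.   7.7 -2.5]
[ 0.   7.8 -2. ]
[-0.   7.9 -1.4]
[-0.   8.  -0.8]
[ 0.   8.  -0.3]
[0.  8.  0.3]
[-0.   8.   0.8]
[0.  7.9 1.4]
[-0.   7.8  1.9]
[-0.   7.7  2.5]
[0.  7.5 3. ]
[-0.   7.2  3.5]
[0. 7. 4.]
[0.  6.7 4.5]
```

View pics/w3.png

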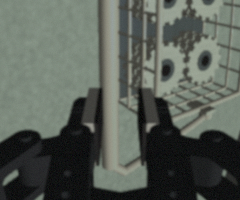

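The bar lies between the pads, touching the lower (left) one, but the arm stopped short of its target. I'll check for a joint limit.

Run:
```python
from h import *
np.set_printoptions(precision=2,suppress=True)
s=observe();print(s["qpos"],s["wrist_force"],s["grasp_force"])
s3=np.load("s3.npy",allow_pickle=True).item()
# bar pixels in full picture: (308,180)->(312,315)
F=frame(.2156,0)
for z in(85,90,95,100): print(z,(F.T@onz(wray(309,200,s3),z))[1], (F.T@onz(wray(310,260,s3),z))[1])
print("tcp along X",(F.T@s["tool_pos"]))
t=optics.read_camera("top");cv2.imwrite("pics/t2.png",t[:,:,::-1])
d=cv2.absdiff(cv2.imread("pics/t2.png"),cv2.imread("pics/top0.png")).max(2);print((d[140:200,345:403]>40).sum())
```

```text
[ 0.99  0.61 -0.52  2.15 -1.08  0.17  1.88] [-3.06 -1.14  0.73] 1.907389909029007
85 471.11081783697415 471.25168439695494
90 468.1807392157629 468.31637500515706
95 465.25066059455185 465.3810656133591
100 462.3205819733405 462.445756221561
tcp along X [-366.96  469.65  -95.82]
242
```

The arm hit joint limits (j5 and j6) with the bar at the very tips, so I'll take some tilt off and then go in deeper.

>>> nudge_tcp --segments '{"ticks": [[3,-3,0,0.09,-0.02,0,18],[4,0,0,0.09,-0.02,0,18],[4,0,0,0.09,-0.01,0,18],[3,0,0,0,0,0,18]]}'

```text
time: 4.6
tool_pos: [538.1, -244.0, 90.4]
ee_rot: [0.606, 0.769, 0.167, 0.116]
wrist_force: [0.2, -0.8, -0.8]
opening: 18.0
grasp_force: 0.4
```

Run:
```python
from h import *
F=frame(.2156,.3);B=frame(.2156,0)@np.array([-351.3,465,-96.])
delta(B+19*F[:,2],.2156,.3);print(observe()["qpos"])
s=observe();np.save("s4.npy",s);im=optics.read_camera("wrist"); cv2.imwrite("pics/w4.png",cv2.resize(im[150:350,200:440,::-1],None,fx=2,fy=2))
```

```text
t 4.6 tcp [ 538.08  -243.969   90.377] F [ 0.178 -0.834 -0.801] open 18.038625477563286
rot first (tool) [ 0.109 -0.031  0.015]  then shift in NEW axes [ 2.134 -6.391 11.137]  or now-axes [ 1.901 -7.535 10.442]
[ 0.585  0.549 -0.088  2.102 -0.896  0.32   1.588]
```

View pics/w4.png

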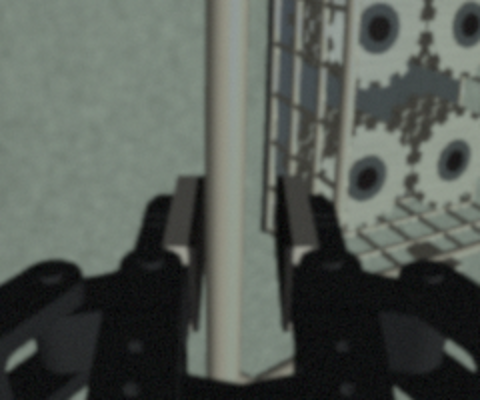

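The bar is now well between the pads at crop px 205–245, against the lower pad. I'll go slightly deeper and then start the arc in steps of 0.05 rad.

>>> nudge_tcp --segments '{"ticks": [[1,-1,5,0,-0.03,0,18],[1,-1,5,0,0,0,18],[0,3.9,-4.2,0,0,0,18],[0,3.9,-4.2,0,0,0,18],[0,4.3,-3.8,0,0,0,18],[0,4.3,-3.8,0,0,0,18],[0,4.7,-3.3,0,0,0,18],[0,4.7,-3.3,0,0,0,18]]}'

```text
time: 5.32
tool_pos: [551.7, -241.5, 110.8]
ee_rot: [0.611, 0.765, 0.159, 0.128]
wrist_force: [-1.1, -0.4, 0.6]
opening: 18.1
grasp_force: 0.6
```

Run:
```python
from h import *
s=observe();F=frame(.2156,0)
B=F@np.array([-351.3,574.9-115*np.cos(.6),-62-115*np.sin(.6)])
W=R.from_quat(s["ee_rot"]).as_matrix();g=s["tool_pos"]-19*W[:,2]
print("grasp pt XZ",F.T@g,"circle .6",F.T@B, "radius",np.hypot((F.T@g)[1]-574.9,g[2]-62),s["grasp_force"],s["qpos"])
delta(B+19*frame(.2156,.41)[:,2],.2156,.41)
s=observe();np.save("s5.npy",s);im=optics.read_camera("wrist");cv2.imwrite("pics/w5.png",im[:,:,::-1])
g=cv2.cvtColor(im[215:235,290:345],cv2.COLOR_RGB2GRAY).mean(0);print(g.astype(int))
```

```text
grasp pt XZ [-353.9282829   479.72475816 -128.18728663] circle .6 [-351.3         479.98640429 -126.93388444] radius 115.92706142379117 0.6478936783969402 [ 0.49838507  0.51605923 -0.01038148  2.0839743  -0.87296464  0.33947246
  1.5145701 ]
t 5.3167 tcp [ 551.733 -241.451  110.765] F [-1.123 -0.443  0.588] open 18.05290465305718
rot first (tool) [ 0.    -0.002  0.006]  then shift in NEW axes [ 2.595 -0.267  1.254]  or now-axes [ 2.595 -0.251  1.258]
[131 131 131 131 130 130 129 129 131 129 115  86  73  82  93 103 112 121
 130 138 145 148 151 152 151 150 150 150 150 147 140 125 100  77  70  73
  73  72  81 107 129 132 116  98  97 102 102  95  99 118 137 148 152 150
 150]
```

>>> nudge_tcp --segments '{"ticks": [[0,5,-2.8,0,0,0,18],[0,5,-2.8,0,0,0,18],[0,5.2,-2.3,0,0,0,18],[0,5.2,-2.3,0,0,0,18],[0,5.5,-1.8,0,0,0,18],[0,5.5,-1.8,0,0,0,18],[0,5.6,-1.3,0,0,0,18],[0,5.6,-1.3,0,0,0,18],[0,5.7,-0.7,0,0,0,18],[0,5.7,-0.7,0,0,0,18]]}'

```text
time: 6.2
tool_pos: [593.2, -231.6, 148.0]
ee_rot: [0.611, 0.765, 0.159, 0.127]
wrist_force: [-1.2, -0.5, 0.0]
opening: 18.2
grasp_force: 0.3
```

Run:
```python
from h import *
s=observe();F=frame(.2156,0);W=R.from_quat(s["ee_rot"]).as_matrix();g=F.T@(s["tool_pos"]-19*W[:,2])
print("grasp",g,"r",np.hypot(g[1]-574.9,-g[2]-62),"a",np.arctan2(-g[2]-62,574.9-g[1]),s["grasp_force"])
im=optics.read_camera("wrist");print(cv2.cvtColor(im[215:235,290:345],cv2.COLOR_RGB2GRAY).mean(0).astype(int))
```

```text
grasp [-353.17609659  522.33418404 -165.38000968] r 115.97668476924798 a 1.1003942977925236 0.250448752194643
[ 82  74  69  65  64  63  64  66  69  70  68  69  77  87  99 109 119 126
 132 138 142 145 148 152 155 158 158 156 154 150 144 137 128 122 125 131
 135 139 147 151 154 154 152 146 140 132 125 122 119 114 109 105 103 103
 105]
```

>>> nudge_tcp --segments '{"ticks": [[0,5.7,-0.1,0,0,0,18],[0,5.7,-0.1,0,0,0,18],[0,5.7,0.5,0,0,0,18],[0,5.7,0.5,0,0,0,18],[0,5.7,1,0,0,0,18],[0,5.7,1,0,0,0,18],[0,5.5,1.6,0,0,0,18],[0,5.5,1.6,0,0,0,18],[0,5.3,2.1,0,0,0,18],[0,5.3,2.1,0,0,0,18]]}'

```text
time: 7.08
tool_pos: [647.1, -219.4, 160.4]
ee_rot: [0.611, 0.765, 0.159, 0.127]
wrist_force: [-0.7, 0.6, 1.2]
opening: 18.2
grasp_force: 0.1
```

Run:
```python
from h import *
s=observe();F=frame(.2156,0);W=R.from_quat(s["ee_rot"]).as_matrix();g=F.T@(s["tool_pos"]-19*W[:,2])
print("grasp",g,"r",np.hypot(g[1]-574.9,-g[2]-62),"a",np.arctan2(-g[2]-62,574.9-g[1]),s["grasp_force"],s["wrist_force"])
for n in("top","scene","wrist"): cv2.imwrite(f"pics/{n}6.png",optics.read_camera(n)[:,:,::-1])
a=cv2.resize(cv2.imread("pics/scene6.png")[155:235,190:300],None,fx=5,fy=5)[:, :]
b=cv2.resize(cv2.imread("pics/wrist6.png")[100:340,200:440],None,fx=1,fy=1)
c=np.zeros((400,790,3),np.uint8);c[:,:550]=a;c[:240,550:]=b
cv2.imwrite("pics/c6.png",c)
```

```text
grasp [-352.77092055  577.60352343 -177.87577712] r 115.90731107640131 a 1.5941233163377055 0.14634881168603897 [-0.73950431  0.55360012  1.19067621]
```

View pics/c6.png

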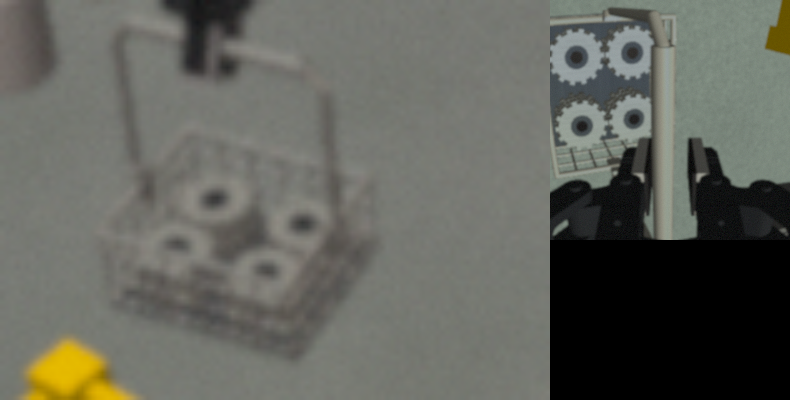

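The bail stands upright (scene crop bar at (120,35)–(310,70), gripper at its middle), and the basket has not moved. Now I open a little and turn the tool vertical about the bar.

>>> nudge_tcp --segments '{"ticks": [[0,0,0,0,0,0,40],[0,0,0,0,0,0,40],[0,-1.9,0,0.1,0,0,40],[0,-1.9,0,0.1,0,0,40],[0,-1.9,0,0.1,0,0,40],[0,-1.9,0,0.1,0,0,40],[0,0,0,0,0,0,40]]}'

```text
time: 7.82
tool_pos: [642.2, -218.0, 157.7]
ee_rot: [0.622, 0.783, 0.002, 0.002]
wrist_force: [-0.0, 1.5, -1.2]
opening: 40.2
grasp_force: 0.0
```

Run:
```python
from h import *
G=frame(.2156,0)@np.array([-352,575,-177.]);delta(G+[0,0,-19],.2156,0);print(observe()["qpos"])
```

```text
t 7.8167 tcp [ 642.23  -217.963  157.672] F [-0.003  1.502 -1.165] open 40.15296169537635
rot first (tool) [0.005 0.    0.012]  then shift in NEW axes [-1.689 -5.731 -0.328]  or now-axes [-1.617 -5.75  -0.36 ]
[-0.019  0.694  0.501  1.537 -0.376  1.003  0.815]
```

>>> nudge_tcp --segments '{"ticks": [[-1,-3,0,0,0,0.012,40],[0,-2.5,0,0,0,0,40],[0,0,0,0,0,0,25],[0,0,0,0,0,0,16],[0,0,0,0,0,0,8],[0,0,0,0,0,0,8],[0,0,0,0,0,0,8],[0,0,0,0,0,0,8]]}' --squeeze 60

```text
time: 8.48
tool_pos: [634.4, -224.1, 159.2]
ee_rot: [0.629, 0.777, 0.004, 0.004]
wrist_force: [-1.5, -2.1, 6.2]
opening: 9.1
grasp_force: 32.4
```

Run:
```python
from h import *
G=frame(.2156,0)@np.array([-352,575,-177.]);delta(G+[0,0,-19],.2156,0);s=observe();print(s["wrist_force"],s["ft_torque"])
```

```text
t 8.4833 tcp [ 634.39  -224.098  159.247] F [-1.532 -2.068  6.224] open 9.120733922222657
rot first (tool) [ 0.011  0.001 -0.006]  then shift in NEW axes [2.627 3.239 1.247]  or now-axes [2.648 3.21  1.278]
[-1.532 -2.068  6.224] [-0.411  0.218 -0.069]
```

>>> nudge_tcp --segments '{"ticks": [[0,0,0,0,0,0,8],[0,0,-2,0,0,0,8],[0,0,-2,0,0,0,8],[0,0,-3,0,0,0,8],[0,0,-4,0,0,0,8],[0,0,-6,0,0,0,8],[0,0,-8,0,0,0,8],[0,0,-8,0,0,0,8],[0,0,-8,0,0,0,8],[0,0,-8,0,0,0,8]]}'

```text
time: 9.32
tool_pos: [633.9, -223.5, 208.7]
ee_rot: [0.629, 0.777, 0.004, 0.003]
wrist_force: [0.3, -0.7, -7.3]
opening: 8.8
grasp_force: 31.5
```

>>> nudge_tcp --segments '{"ticks": [[0,0,-8,0,0,0,8],[0,0,-8,0,0,0,8],[0,0,-8,0,0,0,8],[0,0,-8,0,0,0,8],[0,0,-8,0,0,0,8],[0,0,-6,0,0,0,8],[0,0,-4,0,0,0,8],[0,0,-2,0,0,0,8],[0,0,0,0,0,0,8],[0,0,0,0,0,0,8]]}'

```text
time: 10.15
tool_pos: [633.2, -223.4, 259.2]
ee_rot: [0.629, 0.777, 0.004, 0.003]
wrist_force: [0.1, -0.4, -7.7]
opening: 8.8
grasp_force: 31.5
```

Run:
```python
from h import *
s=observe();print(s["wrist_force"],s["ft_torque"],s["grasp_force"])
F=frame(-.195,0);O=np.array([596.5,195.5,0])
delta(O+F[:,1]*-85+[0,0,256],-.195,0)
```

```text
[ 0.14724343 -0.42677149 -7.74863384] [-0.05572481  0.08382921  0.01132924] 31.478717923164368
t 10.15 tcp [ 633.19  -223.389  259.231] F [ 0.147 -0.427 -7.749] open 8.79424178903997
rot first (tool) [ 0.009 -0.002  0.405]  then shift in NEW axes [ 403.841 -202.161    3.231]  or now-axes [450.837 -26.534   2.993]
```

Lifted cleanly, with a weight of about 7.7 N. I turn to the stand's yaw and then travel slowly to a point in front of the prongs.

>>> nudge_tcp --segments '{"ticks": [[0,0,0,0,0,0.02,8],[0,0,0,0,0,0.04,8],[0,0,0,0,0,0.055,8],[0,0,0,0,0,0.06,8],[0,0,0,0,0,0.06,8],[0,0,0,0,0,0.06,8],[0,0,0,0,0,0.055,8],[0,0,0,0,0,0.035,8],[0,0,0,0,0,0.02,8],[0,0,0,0,0,0,8]]}'

```text
time: 10.98
tool_pos: [633.2, -223.3, 259.1]
ee_rot: [0.773, 0.635, 0.004, 0.002]
wrist_force: [-0.6, 0.3, -8.0]
opening: 8.7
grasp_force: 31.5
```

>>> nudge_tcp --segments '{"ticks": [[2,-1,0,0,0,0,8],[4,-2,0,0,0,0,8],[6,-3,0,0,0,0,8],[8,-4,0,0,0,0,8],[10,-5,0,0,0,0,8],[12,-6,0,0,0,0,8],[12,-6,0,0,0,0,8],[12,-6,0,0,0,0,8],[12,-6,0,0,0,0,8],[12,-6,0,0,0,0,8]]}'

```text
time: 11.82
tool_pos: [606.1, -124.5, 259.6]
ee_rot: [0.772, 0.635, 0.005, 0.002]
wrist_force: [-0.2, -0.2, -8.5]
opening: 8.9
grasp_force: 31.5
```

>>> nudge_tcp --segments '{"ticks": [[12,-6,0,0,0,0,8],[12,-6,0,0,0,0,8],[12,-6,0,0,0,0,8],[12,-6,0,0,0,0,8],[12,-6,0,0,0,0,8],[12,-6,0,0,0,0,8],[12,-6,0,0,0,0,8],[12,-6,0,0,0,0,8],[12,-6,0,0,0,0,8],[12,-6,0,0,0,0,8]]}'

```text
time: 12.65
tool_pos: [570.1, 4.7, 259.6]
ee_rot: [0.772, 0.636, 0.005, 0.002]
wrist_force: [0.7, -0.1, -8.4]
opening: 8.8
grasp_force: 31.5
```

>>> nudge_tcp --segments '{"ticks": [[12,-6,0,0,0,0,8],[12,-6,0,0,0,0,8],[12,-6,0,0,0,0,8],[12,-6,0,0,0,0,8],[12,-6,0,0,0,0,8],[10,-5,0,0,0,0,8],[8,-4,0,0,0,0,8],[6,-3,0,0,0,0,8],[4,-2,0,0,0,0,8],[2,-1,0,0,0,0,8]]}'

```text
time: 13.48
tool_pos: [544.1, 94.5, 260.3]
ee_rot: [0.774, 0.633, 0.003, 0.005]
wrist_force: [-2.3, -21.4, 0.9]
opening: 8.5
grasp_force: 32.5
```

Run:
```python
from h import *
s=observe();print(s["wrist_force"],s["ft_torque"],s["grasp_force"],s["qpos"])
F=frame(-.195,0);O=np.array([596.5,195.5,0])
delta(O+F[:,1]*-85+[0,0,256],-.195,0)
```

```text
[ -2.27372267 -21.43756902   0.88239924] [-4.37390132  0.57276665 -0.19705141] 32.483214139938354 [-0.74426915  0.44222266  0.72854502  1.7471632  -0.32515729  1.06690238
 -0.10656523]
t 13.4833 tcp [544.123  94.495 260.29 ] F [ -2.274 -21.438   0.882] open 8.546165426304949
rot first (tool) [ 0.012  0.002 -0.004]  then shift in NEW axes [109.239 -53.187   4.29 ]  or now-axes [109.023 -53.692   3.404]
```

The bail's leading arm touched the right prong tip because my path ran too close in front of it. I'll back straight off and check that the basket is still sound.

>>> nudge_tcp --segments '{"ticks": [[-6,0,0,0,0,0,8],[-8,0,0,0,0,0,8],[-8,0,0,0,0,0,8],[-6,0,0,0,0,0,8],[-2,0,0,0,0,0,8],[0,0,0,0,0,0,8]]}'

```text
time: 13.98
tool_pos: [538.3, 69.5, 259.3]
ee_rot: [0.773, 0.635, 0.004, 0.002]
wrist_force: [1.1, 0.3, -7.2]
opening: 8.7
grasp_force: 31.5
```

Run:
```python
from h import *
s=observe();print(s["wrist_force"],s["ft_torque"],s["grasp_force"])
for n in("top","scene","wrist"): cv2.imwrite(f"pics/{n}7.png",optics.read_camera(n)[:,:,::-1])
a=cv2.resize(cv2.imread("pics/scene7.png")[140:300,260:420],None,fx=2.5,fy=2.5,interpolation=cv2.INTER_CUBIC)
b=cv2.resize(cv2.imread("pics/wrist7.png")[60:360,160:460],None,fx=1.33,fy=1.33)
c=np.zeros((400,800,3),np.uint8);c[:,:400]=a;c[:399,400:799]=b[:399,:399]
cv2.imwrite("pics/c7.png",c)
F=frame(-.195,0);O=np.array([596.5,195.5,0]);delta(O+F[:,1]*-85+[0,0,256],-.195,0)
```

```text
[ 1.07511754  0.31780587 -7.17853336] [ 0.03524584  0.08284404 -0.00819955] 31.49451434612274
t 14.1333 tcp [538.509  71.099 259.102] F [ 0.396  0.204 -7.95 ] open 8.738299475747002
rot first (tool) [ 0.009 -0.004  0.001]  then shift in NEW axes [133.28  -52.213   3.102]  or now-axes [133.315 -52.12    3.199]
```

View pics/c7.png

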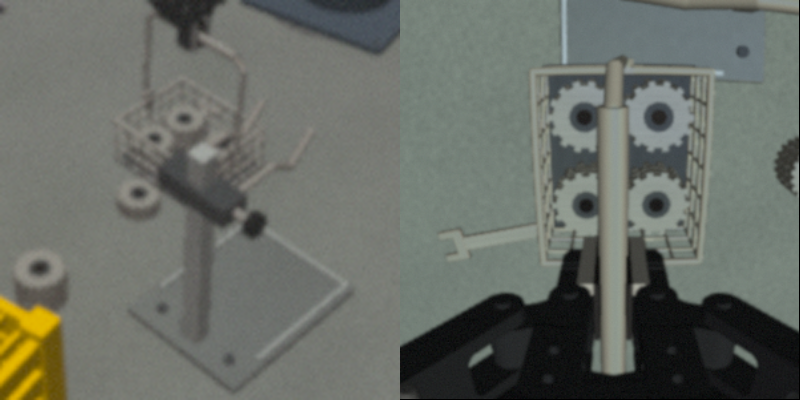

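The basket hangs level and unharmed. The wrist view shows the prong tip at crop (630,0), just ahead of the bail arm. I'll go well to the front first, then sideways.

>>> nudge_tcp --segments '{"ticks": [[0,-3,0,0,0,0,8],[0,-6,0,0,0,0,8],[0,-9,0,0,0,0,8],[0,-10,0,0,0,0,8],[0,-10,0,0,0,0,8],[0,-10,0,0,0,0,8],[0,-10,0,0,0,0,8],[0,-8,0,0,0,0,8],[0,-6,0,0,0,0,8],[0,-3,0,0,0,0,8]]}'

```text
time: 14.97
tool_pos: [463.7, 85.3, 258.6]
ee_rot: [0.772, 0.635, 0.004, 0.002]
wrist_force: [-0.8, 0.8, -7.2]
opening: 8.5
grasp_force: 31.5
```

>>> nudge_tcp --segments '{"ticks": [[3,0,0,0,0,0,8],[5,0,0,0,0,0,8],[8,0,0,0,0,0,8],[10,0,0,0,0,0,8],[10,0,0,0,0,0,8],[10,0,0,0,0,0,8],[10,0,0,0,0,0,8],[10,0,0,0,0,0,8],[10,0,0,0,0,0,8],[10,0,0,0,0,0,8]]}'

```text
time: 15.8
tool_pos: [481.6, 170.4, 258.7]
ee_rot: [0.772, 0.635, 0.004, 0.002]
wrist_force: [-0.8, -0.1, -7.5]
opening: 8.4
grasp_force: 31.5
```

>>> nudge_tcp --segments '{"ticks": [[10,0,0,0,0,0,8],[10,0,0,0,0,0,8],[10,0,0,0,0,0,8],[8,0,0,0,0,0,8],[6,0,0,0,0,0,8],[3,0,0,0,0,0,8],[0,0,0,0,0,0,8],[0,0,0,0,0,0,8],[0,0,0,0,0,0,8],[0,0,0,0,0,0,8]]}'

```text
time: 16.63
tool_pos: [490.5, 214.7, 259.0]
ee_rot: [0.773, 0.635, 0.004, 0.002]
wrist_force: [0.6, -1.2, -7.8]
opening: 8.4
grasp_force: 31.5
```

Run:
```python
from h import *
s=observe();print(s["wrist_force"],s["ft_torque"],s["grasp_force"])
np.save("s8.npy",s);im=optics.read_camera("wrist");cv2.imwrite("pics/w8.png",im[:,:,::-1])
F=frame(-.195,0);O=np.array([596.5,195.5,0]);delta(O+F[:,1]*-85+[0,0,256],-.195,0)
# predicted pixels of tips/seats
p=optics.camera_params("wrist");T=np.linalg.inv(p["tool_from_camera"]);W=R.from_quat(s["ee_rot"]).as_matrix()
for n,l in(("tipR",(-32,-28,-248)),("tipL",(32,-28,-248)),("seatR",(-32,0,-219)),("seatL",(32,0,-219)),("endR",(-32,55,-237)),("endL",(32,55,-237))):
  q=O+F@np.array(l,float);c=T[:3,:3]@(W.T@(q-s["tool_pos"]))+T[:3,3];r=np.hypot(c[0],c[1]);th=np.arctan2(r,c[2])
  print(n,p["cx"]+p["fx"]*th*c[0]/r,p["cy"]+p["fy"]*th*c[1]/r)
```

```text
[ 0.64226021 -1.1615236  -7.7559121 ] [0.05371875 0.08085427 0.04175916] 31.505892276763916
t 16.6833 tcp [490.52  214.903 259.058] F [ 0.254 -0.444 -7.464] open 8.824751679144514
rot first (tool) [ 0.009 -0.004 -0.   ]  then shift in NEW axes [ 1.5   22.731  3.058]  or now-axes [ 1.498 22.701  3.271]
tipR 443.85275640541795 283.2343710164731
tipL 460.36148659017965 185.59515208358238
seatR 464.15744483005705 258.9804395069371
seatL 478.342292433872 174.11192853175442
endR 533.7066173236653 264.30032616411086
endL 553.0622433879367 182.28850160433527
```

Run:
```python
import cv2,numpy as np
g=cv2.cvtColor(cv2.imread("pics/w8.png"),cv2.COLOR_BGR2GRAY)
t=cv2.morphologyEx(cv2.GaussianBlur(g,(3,3),0),cv2.MORPH_TOPHAT,np.ones((25,25),np.uint8))
for x in range(436,560,4):
  for lo,hi in((160,215),(235,320)):
    c=t[lo:hi,x]; i=c.argmax(); w=np.where(c>0.6*c[i])[0]; print(x,lo+i,c[i],lo+w.min(),lo+w.max(),end=" | ")
  print()
```

```text
436 212 39 211 213 | 436 288 62 283 294 | 
440 212 39 211 213 | 440 287 62 285 296 | 
444 212 39 211 213 | 444 282 65 278 297 | 
448 209 6 170 212 | 448 281 28 278 284 | 
452 200 8 190 209 | 452 270 31 268 273 | 
456 183 27 170 192 | 456 269 64 266 272 | 
460 184 79 179 190 | 460 267 73 262 271 | 
464 181 78 178 186 | 464 263 70 258 271 | 
468 181 76 175 185 | 468 259 65 255 271 | 
472 179 76 173 184 | 472 260 64 256 263 | 
476 177 76 171 184 | 476 261 64 257 264 | 
480 174 73 169 185 | 480 261 71 257 265 | 
484 173 60 170 177 | 484 262 71 258 278 | 
488 174 57 170 178 | 488 273 93 260 278 | 
492 174 54 171 178 | 492 271 90 261 278 | 
496 175 53 172 179 | 496 264 71 261 268 | 
500 175 51 172 180 | 500 265 70 258 269 | 
504 176 46 173 180 | 504 266 49 257 279 | 
508 177 39 174 181 | 508 274 31 258 279 | 
512 178 27 175 181 | 512 267 32 256 274 | 
516 178 27 176 181 | 516 266 30 256 269 | 
520 179 27 177 182 | 520 262 32 256 268 | 
524 180 30 177 183 | 524 319 45 261 319 | 
528 180 41 177 184 | 528 319 54 260 319 | 
532 179 41 177 184 | 532 263 54 260 273 | 
536 181 42 177 183 | 536 263 61 260 265 | 
540 181 41 177 184 | 540 262 87 258 310 | 
544 181 41 177 184 | 544 294 102 258 301 | 
548 180 41 177 183 | 548 260 121 256 281 | 
552 181 41 177 183 | 552 260 122 256 262 | 
556 181 48 177 184 | 556 314 107 308 319 |
```

The prongs appear within about 4 px of the prediction, with the seat about 2 mm farther in. I move forward 110 mm above the tips.

>>> nudge_tcp --segments '{"ticks": [[0,2,0,0,0,0,8],[0,4,0,0,0,0,8],[0,6,0,0,0,0,8],[0,7,0,0,0,0,8],[0.5,7,0,0,0,0,8],[0.5,7,0,0,0,0,8],[0.5,7,0,0,0,0,8],[0,7,0,0,0,0,8],[0,7,0,0,0,0,8],[0,7,0,0,0,0,8]]}'

```text
time: 17.52
tool_pos: [551.4, 204.9, 259.4]
ee_rot: [0.772, 0.635, 0.004, 0.002]
wrist_force: [0.5, -0.1, -8.7]
opening: 8.5
grasp_force: 31.5
```

Run:
```python
from plant import observe
print(observe()["wrist_force"],observe()["ft_torque"])
```

```text
[ 0.50826426 -0.07031031 -8.69497016] [-0.05703743  0.07548508 -0.0058378 ]
```

>>> nudge_tcp --segments '{"ticks": [[0,7,0,0,0,0,8],[0,7,0,0,0,0,8],[0,7,0,0,0,0,8],[0,7,0,0,0,0,8],[0,7,0,0,0,0,8],[0,6,0,0,0,0,8],[0,4,0,0,0,0,8],[0,3,0,0,0,0,8],[0,1,0,0,0,0,8],[0,0,0,0,0,0,8]]}'

```text
time: 18.35
tool_pos: [598.8, 195.5, 259.8]
ee_rot: [0.772, 0.635, 0.004, 0.002]
wrist_force: [-0.6, -0.0, -7.5]
opening: 8.4
grasp_force: 31.5
```

Run:
```python
from h import *
s=observe();print(s["wrist_force"],s["ft_torque"])
F=frame(-.195,0);O=np.array([596.5,195.5,0]);delta(O+F[:,1]*2+[0,0,256],-.195,0)
```

```text
[-0.58638606 -0.03797884 -7.53286087] [0.00833821 0.06344734 0.00123164]
t 18.35 tcp [598.781 195.542 259.837] F [-0.586 -0.038 -7.533] open 8.412458371296797
rot first (tool) [ 0.009 -0.003  0.   ]  then shift in NEW axes [-0.483 -0.229  3.837]  or now-axes [-0.496 -0.264  3.833]
```

In position with the bar at about z 279, expecting seat contact near 228. I lower to about 245 first, then in small steps.

>>> nudge_tcp --segments '{"ticks": [[0,0,2,0,0,0,8],[0,0,4,0,0,0,8],[0,0,4,0,0,0,8],[0,0,4,0,0,0,8],[0,0,4,0,0,0,8],[0,0,4,0,0,0,8],[0,0,4,0,0,0,8],[0,0,4,0,0,0,8],[0,0,2,0,0,0,8],[0,0,0,0,0,0,8]]}'

```text
time: 19.18
tool_pos: [598.7, 195.6, 227.3]
ee_rot: [0.772, 0.635, 0.004, 0.002]
wrist_force: [0.9, 0.9, -7.8]
opening: 8.5
grasp_force: 31.5
```

>>> nudge_tcp --segments '{"ticks": [[0,0,1.5,0,0,0,8],[0,0,1.5,0,0,0,8],[0,0,1.5,0,0,0,8],[0,0,1,0,0,0,8],[0,0,0,0,0,0,8]]}'

```text
time: 19.6
tool_pos: [599.0, 195.7, 222.2]
ee_rot: [0.772, 0.635, 0.004, 0.002]
wrist_force: [-0.3, -0.5, -7.5]
opening: 8.6
grasp_force: 31.5
```

>>> nudge_tcp --segments '{"ticks": [[0,0,1,0,0,0,8],[0,0,1,0,0,0,8],[0,0,1,0,0,0,8],[0,0,0,0,0,0,8]]}'

```text
time: 19.93
tool_pos: [599.0, 195.7, 219.2]
ee_rot: [0.772, 0.635, 0.004, 0.002]
wrist_force: [0.4, 0.0, -7.7]
opening: 8.8
grasp_force: 31.5
```

>>> nudge_tcp --segments '{"ticks": [[0,0,1,0,0,0,8],[0,0,1,0,0,0,8],[0,0,1,0,0,0,8],[0,0,1,0,0,0,8],[0,0,0,0,0,0,8]]}'

```text
time: 20.35
tool_pos: [599.0, 195.7, 215.2]
ee_rot: [0.772, 0.635, 0.004, 0.002]
wrist_force: [-0.6, 0.6, -8.1]
opening: 8.8
grasp_force: 31.5
```

>>> nudge_tcp --segments '{"ticks": [[0,0,1,0,0,0,8],[0,0,1,0,0,0,8],[0,0,0,0,0,0,8]]}'

```text
time: 20.6
tool_pos: [599.1, 195.7, 213.2]
ee_rot: [0.772, 0.635, 0.004, 0.002]
wrist_force: [0.6, -0.3, -7.8]
opening: 8.9
grasp_force: 31.5
```

>>> nudge_tcp --segments '{"ticks": [[0,0,1,0,0,0,8],[0,0,1,0,0,0,8],[0,0,0,0,0,0,8]]}'

```text
time: 20.85
tool_pos: [599.2, 195.7, 211.6]
ee_rot: [0.772, 0.635, 0.004, 0.002]
wrist_force: [-1.9, 0.2, -5.8]
opening: 8.9
grasp_force: 31.8
```

First contact is on the rear slope, with the force towards -x and 2 N of weight taken. I ease back while lowering.

>>> nudge_tcp --segments '{"ticks": [[0,-1,0.3,0,0,0,8],[0,-1,0.3,0,0,0,8],[0,0,0,0,0,0,8],[0,0,0,0,0,0,8]]}'

```text
time: 21.18
tool_pos: [597.1, 196.1, 210.8]
ee_rot: [0.772, 0.635, 0.004, 0.002]
wrist_force: [-0.1, 0.5, -7.4]
opening: 8.6
grasp_force: 31.5
```

>>> nudge_tcp --segments '{"ticks": [[0,0,0.7,0,0,0,8],[0,0,0.7,0,0,0,8],[0,0,0,0,0,0,8],[0,0,0,0,0,0,8]]}'

```text
time: 21.52
tool_pos: [597.4, 196.1, 210.1]
ee_rot: [0.772, 0.635, 0.005, 0.002]
wrist_force: [-2.3, -0.8, 1.9]
opening: 8.8
grasp_force: 32.4
```

>>> nudge_tcp --segments '{"ticks": [[0,-0.8,0,0,0,0,8],[0,-0.8,0,0,0,0,8],[0,0,0,0,0,0,8],[0,0,0,0,0,0,8]]}'

```text
time: 21.85
tool_pos: [597.2, 196.1, 210.1]
ee_rot: [0.773, 0.635, 0.006, 0.003]
wrist_force: [5.4, -0.8, 0.5]
opening: 8.7
grasp_force: 32.2
```

The bar is held against both slopes, so it's at the V bottom (z of about 229), and the hook carries the full weight. I centre it and open gently.

>>> nudge_tcp --segments '{"ticks": [[0,0.8,0,0,0,0,8],[0,0,0,0,0,0,8],[0,0,0,0,0,0,10],[0,0,0,0,0,0,11],[0,0,0,0,0,0,12],[0,0,0,0,0,0,14],[0,0,0,0,0,0,17],[0,0,0,0,0,0,20],[0,0,0,0,0,0,25],[0,0,0,0,0,0,30]]}'

```text
time: 22.68
tool_pos: [596.2, 196.3, 209.2]
ee_rot: [0.772, 0.635, 0.004, 0.002]
wrist_force: [0.8, -0.8, 0.4]
opening: 30.2
grasp_force: 0.0
```

>>> nudge_tcp --segments '{"ticks": [[0,0,-1,0,0,0,30],[0,0,-3,0,0,0,30],[0,0,-6,0,0,0,30],[0,0,-8,0,0,0,30],[0,0,-8,0,0,0,30],[0,0,-8,0,0,0,30],[0,0,-10,0,0,0,30],[0,0,-10,0,0,0,30],[0,0,-15,0,0,0,30],[0,0,-20,0,0,0,30]]}'

```text
time: 23.52
tool_pos: [595.0, 196.0, 298.9]
ee_rot: [0.772, 0.635, 0.004, 0.002]
wrist_force: [0.5, 0.3, 0.3]
opening: 30.1
grasp_force: 0.0
```

>>> nudge_tcp --segments '{"ticks": [[0,0,-20,0,0,0,30],[0,0,-10,0,0,0,30],[0,0,0,0,0,0,30],[0,0,0,0,0,0,30],[0,0,0,0,0,0,30],[0,0,0,0,0,0,30],[0,0,0,0,0,0,30],[0,0,0,0,0,0,30]]}'

```text
time: 24.18
tool_pos: [595.1, 196.0, 327.7]
ee_rot: [0.772, 0.635, 0.004, 0.002]
wrist_force: [0.6, -0.3, 0.4]
opening: 30.3
grasp_force: 0.0
```

Run:
```python
from h import *
s=observe();print(s["wrist_force"]);np.save("s9.npy",s)
for n in("top","scene","wrist"): cv2.imwrite(f"pics/{n}9.png",optics.read_camera(n)[:,:,::-1])
# predicted bar pixels vs wrist picture
p=optics.camera_params("wrist");T=np.linalg.inv(p["tool_from_camera"]);W=R.from_quat(s["ee_rot"]).as_matrix();F=frame(-.195,0)
g=cv2.cvtColor(cv2.imread("pics/wrist9.png"),cv2.COLOR_BGR2GRAY)
for y in(-50,-15,0,15,50):
  q=np.array([597.2,196.1,229])+F[:,0]*y;c=T[:3,:3]@(W.T@(q-s["tool_pos"]))+T[:3,3];r=np.hypot(c[0],c[1]);th=np.arctan2(r,c[2])
  u,v=p["cx"]+p["fx"]*th*c[0]/r,p["cy"]+p["fy"]*th*c[1]/r
  print(y,round(u),round(v),g[int(v),int(u)-20:int(u)+21:2])
def topdiff(a,b,n):
  d=cv2.absdiff(cv2.imread(a),cv2.imread(b)).max(2);m=cv2.morphologyEx((d>40).astype(np.uint8),cv2.MORPH_OPEN,np.ones((3,3)))
  k,l,st,_=cv2.connectedComponentsWithStats(m);print(n,[tuple(map(int,x)) for x in st[1:] if x[4]>12])
topdiff("pics/top0.png","pics/top9.png","top");topdiff("pics/scene0.png","pics/scene9.png","scene")
```

```text
[ 0.62044829 -0.33955449  0.39145089]
-50 320 250 [127 129 128 126 116 100 110  92  73 110 142 150 150 147 129 131 129 125
 128 134 131]
-15 320 213 [139 139 137 138 137 140 143 143 119 117 143 152 152 147 134 148 147 146
 146 147 146]
0 320 196 [154 154 155 153 152 151 145 146 115 121 144 153 151 147 123 141 143 145
 152 154 154]
15 320 178 [ 84  74  74  89 114 144 152 153 127 117 145 151 152 148 137 155 153 141
  97  77  69]
50 320 134 [ 37  39  45  69  87 139 154 126 110 138 151 152 153 137 140 156 130  80
  66  46  47]
top [(144, 103, 148, 297, 19068), (182, 106, 35, 6, 182), (180, 111, 40, 9, 255), (365, 156, 13, 27, 185), (376, 158, 4, 5, 18), (359, 162, 4, 4, 15), (256, 165, 5, 3, 15), (355, 170, 4, 5, 19), (243, 173, 6, 16, 61), (362, 176, 4, 4, 16), (251, 188, 7, 6, 32), (323, 290, 317, 110, 17534), (301, 349, 9, 7, 49), (290, 357, 4, 4, 15), (297, 359, 13, 12, 97), (313, 363, 17, 15, 149)]
scene [(205, 0, 6, 4, 21), (219, 0, 10, 5, 43), (213, 5, 5, 6, 28), (400, 5, 46, 18, 385), (220, 6, 22, 46, 487), (350, 6, 32, 94, 947), (201, 10, 16, 40, 343), (405, 21, 38, 40, 749), (424, 97, 4, 6, 19), (357, 99, 31, 49, 839), (382, 99, 5, 6, 24), (350, 138, 30, 30, 448), (237, 197, 6, 6, 31), (376, 237, 4, 4, 14)]
```

The wrist check shows the bar straight along the predicted line in the hook (u about 322 at all five points), the arm is clear, and no bystander has changed. Handing in.

```bash
python3 -c "
from plant import ticket
print(ticket.finish_job())"
```

```text
the job is handed in; nothing more can be done
None
```

The basket is hanging by its upright bail with the crossbar in both prongs (bar at about z 229 mm), let go only after the hook carried its full weight. On the way, though, the bail knocked the right prong tip (21 N measured) before I backed off and went round. The job is handed in at about 24 s, with no score shown.

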